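# Tip the drying whetstone down onto its board and butt it against the stop

## Robot

A 6-joint arm with a two-finger parallel gripper is mounted at the origin on a cart in front of the work surface, level with it; the furniture and walls round the work are solid. World frame = base frame: x ahead of the robot, y to its left, z up, the work surface at z = 0. Lengths are in m, angles in degrees, forces in N, time in s.
With the tool pointing down it reaches from about 0.35 to 0.875 m from the base axis. Payload 4.2 kg.
Tool frame: the origin (TCP) lies midway between the tips of the shut fingers; the grasp point (between the pads) lies r.grasp_offset behind it (r.grasp_offset is the distance from the TCP to the grasp point, in m); z points along the fingers, y is the direction in which the jaws open and shut (so a half turn about z gives the same grasp; the last joint's range is limited). The gripper opens to 87 mm and grips with 3 to 60 N. Pads are 19 mm wide; open, the fingers measure 117 mm over their backs; the gripper's body (75 mm by 190 mm) begins 51 mm behind the grasp point.
Start: joints at [79.16, 22.042, 0.453, 0, -68.411, -14.817], TCP at [0.271, 0.563, 0.223] pointing down, gripper open.
Joint ranges: [-179.83, 179.83], [-69.29, 118.12], [-61.27, 80.66], [-181.25, 117.63], [-171.15, -9.14], [-177.46, 177.46]. Speed limits (degrees/s): [159.86, 159.86, 180, 180, 180, 180].

## Interface

Orientations are given as a 3x3 rotation matrix whose columns are the frame's x, y, z axes.
In Python, from station import sense, optics, r gives the robot as it stands. The module is installed in compiled form; this text tells all that it offers.
- The arm moves only by the tool servo_tool, never from a script. Its argument "deltas" is a list of rows, each an object with "slide": the shift along the tool's x, y, z in units of 25 mm (1.0 is 25 mm), a list of three; "spin": the turn about the tool's z in units of 8 degrees (1.0 is 8 degrees). A call has 1 to 10 rows; each row shifts and turns the pose as measured when the row begins, along the tool's axes as they then stand; what a row does not reach is not made up. A row lasts 1/10 s, in which the tool goes at most 50 mm and 8.59 degrees, less where a joint would pass 70% of its speed; a pose out of reach is approached as far as the arm can. A call is refused whole if a number of a shift passes 1 or a number of a turn 1, either way. A call with a gripper value outside its range is refused whole. "gripper" is the closure in counts, from 0 (fully open) to 255 (shut), set as the call begins (left out, the last holds). The fingers move at their own pace and stop on an object; the grip force is fixed at half the most. Time passes only in rows, so rows that do not move let the fingers close. It gives the time, the measured TCP pose, the force and the opening at its end, in the units of the state.
- sense(): the state, without advancing time (a new reading comes with each control period).
- optics.capture(name): name is "scene" or "side" or "wrist"; returns a dict with "frame" (400x640x3 uint8, red, green, blue), "camera_matrix" (3x3 intrinsics, pixels), "k1" (the pictures are not rectified: a ray, as slopes to the right and down, at radius r is drawn at 1 + k1 r^2 times it, then the intrinsics apply), "eye" and "rotation" of the camera in the world. Camera axes: x right, y down, z forward; pixel columns grow to the right and rows downward; lengths in m; the calibration is good to about 2 mm. A picture is of the moment at which its call begins. There is no depth.
- r.finish_job(): hands the job in, once; it reports no verdict.
The state is a dict: "time_s": time; "joints": joint angles; "joint_velocities": joint speeds; "effort": joint torques, N m; "tcp_pos": TCP position; "ee_rot": TCP orientation; "wrist_force": force on the tool from outside, world axes, zero at the start; "moment": the same for the moment, N m; "gripper_width": opening from 0.0 (shut) to 1.0 (fully open).
Only numpy, scipy, OpenCV 4.12 (cv2) and the standard library are available. Lean on these libraries where they do the work, as an engineer would, in place of code of your own. Each camera call takes 0.05 s, during which the arm holds its last target.

## Task

The whetstone has been left standing on end on its sharpening board: push it high up with the closed fingertips so that it topples towards the steel stop and comes to lie flat inside the dark rubber inlay. When it has come to rest, push it gently along from the end away from the stop until its other end sits squared up against the stop, still within the inlay, and then move away. Only push the stone, never lift or carry it, and leave everything standing around the board where it is.

Things in the scene. Friction and masses are not known exactly. Their poses are not given: they have to be found in the camera images.
- whetstone: grey two-tone whetstone, loose block 55 x 150 x 23 mm (its x, y, z), 0.3 to 0.55 kg. Starts standing on a small end on the board, y axis up, top 160 mm above the counter, broad faces looking along the board within 4 degrees. Origin: centre of the broad face towards the stop (z = 0); z points away from the stop, to the face to push, z = 23 mm. Tips when its top has gone 20 mm, then falls by itself
- stone_foot (a point): centre of the small end the stone stands on at the start (stone's y = -75 mm, mid-width, mid-thickness); 21 mm above the counter once the stone lies flat on its broad face. It is then the end away from the stop, to push the stone by
- stone_head (a point): centre of the other small end, on top at the start (stone's y = +75 mm, mid-width, mid-thickness); 21 mm above the counter once the stone lies flat; the end that must meet the stop
- board: fixed wooden sharpening board, 310 x 116 mm (its x, y), 10 mm thick, with a flush dark rubber inlay 230 x 92 mm (the place for the stone) from x = -91 to 139 mm, y = -46 to 46 mm, and a steel stop bar across one end. Origin: centre of its underside, on the counter; x runs lengthwise towards the stop, roughly to the robot's left (within 30 degrees); z up
- stop_face (a point): middle of the foot of the stop bar's inner face, at the board's top, 10 mm above the counter (board's x = 139 mm). The bar is 100 mm long, 12 mm thick, 14 mm high above the board. The stone starts with its stop-side lower edge 190 to 215 mm from this face, near mid-width, so toppled, after a skid of up to 20 mm, it lies 20 to 65 mm short
- jigger: steel double-cone jigger, 44 mm wide, 74 mm tall, loose, beside the far long edge of the board, about level with its middle; origin at the centre of its underside. To be left alone
- tamper: coffee tamper with black handle and round metal base, 58 mm wide, 82 mm tall, loose, beside the far long edge of the board, about level with the standing stone; origin at the centre of its underside. To be left alone
- mug_1: small green and white mug, 65 mm wide (91 mm with its handle), 55 mm tall, loose, beyond the end of the board that has the stop; origin at the centre of its underside. To be left alone
- milk_pitcher: small steel milk pitcher, 69 x 98 mm, 80 mm tall, loose, at the left of the work; origin at the centre of its underside. To be left alone
- order_handset: black handset upright on a white stand, 86 x 90 mm, 158 mm tall, loose, at the right of the work; origin at the centre of its underside. To be left alone
Mind the look-alikes: they are no part of the job. Leave any pink look-alike of the whetstone alone.

How it is judged (in metres and radians):
On the way, in this order (a step that is already met when the one before it is completed fails the run):
1. the stone has been toppled and lies at rest on its broad face inside the inlay, short of the stop (height (world z) of each of stone_foot, stone_head below 0.028 m and x of stone_foot in the frame of board above -0.092 m and y of stone_foot in the frame of board between -0.02 and 0.02 m and y of stone_head in the frame of board between -0.02 and 0.02 m and linear speed of whetstone below 0.02 m/s), for 0.2 s.
2. the stone is pushed up against the stop (height (world z) of each of stone_foot, stone_head below 0.028 m and x of stone_foot in the frame of board above -0.092 m and y of stone_foot in the frame of board between -0.02 and 0.02 m and y of stone_head in the frame of board between -0.02 and 0.02 m and x of stone_head in the frame of board above 0.134 m and angle between the y axis of whetstone and the x axis of board, either way round below 0.08 rad), for 0.2 s.
At the end, for the whole second after the job is handed in: Stone at rest on its broad face (end centres under 28 mm above the counter), both end centres within 20 mm of the board's centre line, the rear one inside the inlay; front end's centre within 5 mm of the stop's face, stone in line with the board within 0.08 rad (all of step 2 and linear speed of whetstone below 0.02 m/s); the robot touches nothing.
It fails at once if the stone is lifted: both its ends are more than 32 mm above the counter (height (world z) of each of stone_foot, stone_head above 0.032 m).
It fails at once if the fingers press on the stone with more than 40 N (contact force between the fingers and whetstone above 40 N).
It fails at once if something standing around the board is moved by more than 15 mm (distance of any of jigger, tamper, mug_1, milk_pitcher, order_handset from where it was at the start of the episode above 0.015 m).
It also fails if it takes over 42 s, if anything falls off the work surface, if the arm or the gripper's body presses on something with over 40 N, if the wrist force passes 120 N, or if a joint passes its speed limit or range.

## Working session

There is one attempt and no reset: what is moved stays moved. The work goes in short steps, Python scripts to look and compute and a tool call to move; the robot and the scene stay as the last step left them, time stands still between calls to the robot, and variables do not carry over. Pictures are saved under pics/ and viewed, and the job is handed in when it is done.

Besides the shell and the picture viewer there is one more tool, called after "Request:" by a JSON object that holds its "op" and its "data", one argument or row to a line. servo_tool: Moves the arm, as the interface text tells. Its arguments: {"type":"object","properties":{"deltas":{"type":"array"},"gripper":{"type":"number"}},"required":["deltas"]}

```bash
mkdir -p pics
cat > h.py <<'E'
from station import sense, optics, r
import numpy as np, cv2, pickle
def cap(n,tag):
    d=optics.capture(n); cv2.imwrite(f'pics/{tag}.png',d['frame'][:,:,::-1]); pickle.dump(d,open(f'{tag}.pkl','wb')); return d
def ld(tag): return pickle.load(open(f'{tag}.pkl','rb'))
def ray(d,px):
    K=np.array(d['camera_matrix']); px=np.atleast_2d(px).astype(float)
    u=(px[:,0]-K[0,2])/K[0,0]; v=(px[:,1]-K[1,2])/K[1,1]
    rd=np.hypot(u,v); q=rd.copy()
    for _ in range(30): q=rd/(1+d['k1']*q*q)
    s=np.where(rd>0,q/np.maximum(rd,1e-9),1)
    D=np.stack([u*s,v*s,np.ones_like(u)],1)@np.array(d['rotation']).T
    return np.array(d['eye']),D
def plane(d,px,z):
    e,D=ray(d,px); t=(z-e[2])/D[:,2]; return e+t[:,None]*D
def proj(d,P):
    P=np.atleast_2d(P); c=(P-np.array(d['eye']))@np.array(d['rotation']); s=c[:,:2]/c[:,2:]
    s=s*(1+d['k1']*(s**2).sum(1,keepdims=True)); K=np.array(d['camera_matrix'])
    return s*[K[0,0],K[1,1]]+[K[0,2],K[1,2]]
E
python3 - <<'E'
from h import *
for n in ['scene','side','wrist']:
    d=cap(n,n+'0'); print(n,d['eye'],np.round(d['rotation'],3).tolist(),d['k1'],np.round(d['camera_matrix'],1).tolist())
s=sense();print(s,r.grasp_offset)
E
```

```text
scene [-0.28795556  0.54125172  1.53822799] [[-0.554, -0.678, 0.483], [-0.832, 0.451, -0.322], [0.0, -0.58, -0.815]] -0.04020374673674419 [[440.5, 0.0, 315.0], [0.0, 440.5, 194.5], [0.0, 0.0, 1.0]]
side [0.35598896 0.92984759 0.72587912] [[-0.976, -0.133, 0.172], [-0.216, 0.508, -0.834], [0.023, -0.851, -0.525]] 0.0019494812801295874 [[363.8, 0.0, 313.1], [0.0, 363.8, 197.9], [0.0, 0.0, 1.0]]
wrist [0.33829289 0.52904595 0.38413491] [[-0.433, -0.866, -0.252], [-0.902, 0.416, 0.119], [0.002, 0.278, -0.96]] -0.03041605667989481 [[280.5, 0.0, 317.5], [0.0, 280.5, 198.8], [0.0, 0.0, 1.0]]
{'time_s': 0.15, 'joints': array([ 7.91602055e+01,  2.20822418e+01,  4.00322175e-01, -1.97333275e-02,
       -6.84119020e+01, -1.48160418e+01]), 'joint_velocities': array([ 0.01564892, -0.18971822,  0.18067645,  0.1232579 ,  0.03583816,
        0.18957679]), 'effort': array([-3.12964030e-04, -3.91052127e+01,  1.87586564e+01,  4.22229409e+00,
        1.23990045e-02, -1.39800186e-04]), 'tcp_pos': array([0.27040539, 0.5629942 , 0.22171365]), 'ee_rot': array([[ 9.01356067e-01, -4.33078344e-01, -6.22487116e-04],
       [-4.33078778e-01, -9.01354745e-01, -1.54802982e-03],
       [ 1.09336477e-04,  1.66491203e-03, -9.99998608e-01]]), 'wrist_force': array([ 0.93516343,  0.64137921, -0.36485395]), 'moment': array([-0.05015979, -0.01313397, -0.04522379]), 'gripper_width': 1.0024412622071888} 0.0187
```

View pics/scene0.png

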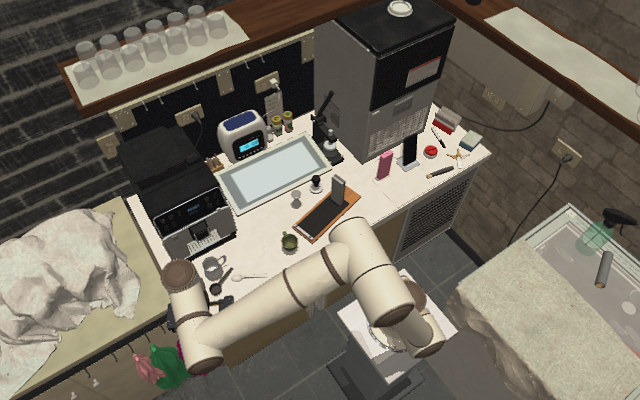

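View pics/side0.png

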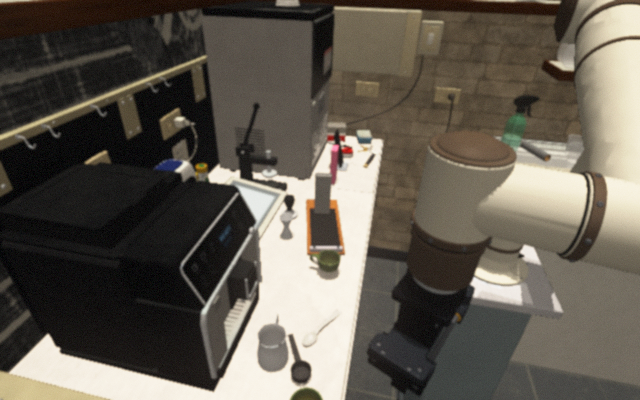

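View pics/wrist0.png

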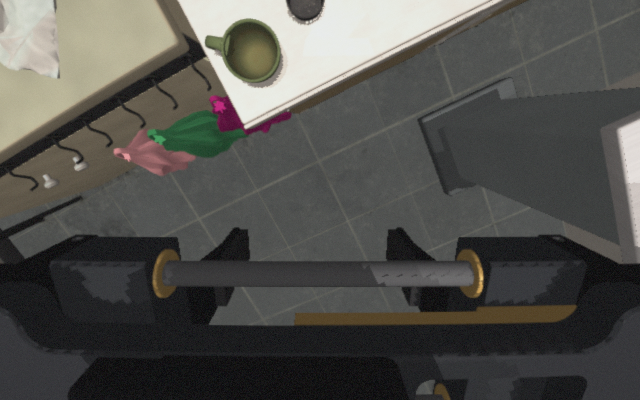

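Run:
```python
from h import *
a=ld('scene0')['frame'][140:260,260:440,::-1]; cv2.imwrite('pics/c1.png',cv2.resize(a,None,fx=4,fy=4,interpolation=cv2.INTER_CUBIC))
a=ld('side0')['frame'][150:290,250:390,::-1]; cv2.imwrite('pics/c2.png',cv2.resize(a,None,fx=4,fy=4,interpolation=cv2.INTER_CUBIC))
```

```text
(no output)
```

View pics/c1.png

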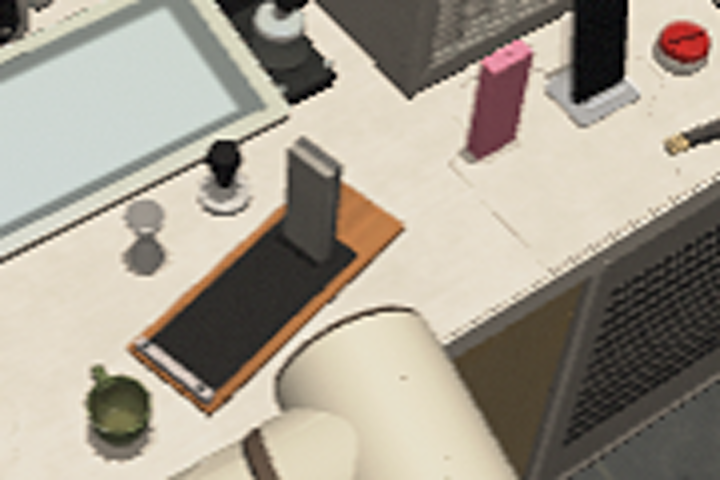

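View pics/c2.png

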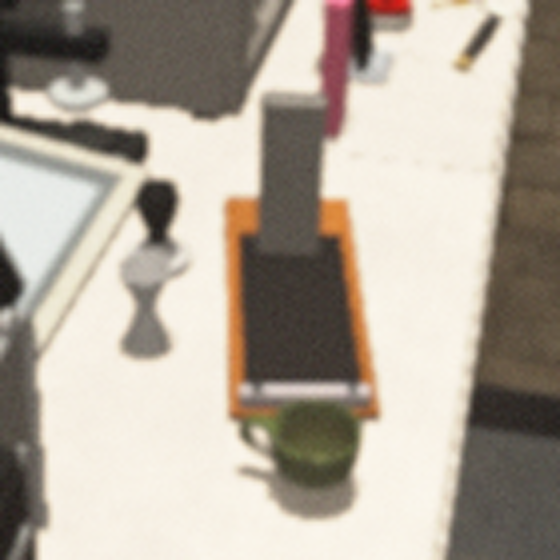

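The crop shows the grey two-tone stone standing on the board at scene (338,188). The pink look-alike at about (385,165) stands off the board, so it's not the one. I'll locate the board roughly first, then use the wrist camera for a closer look.

Run:
```python
from h import *
d=ld('scene0'); c=lambda L:np.array(L)/4+[260,140]-0.375
P=plane(d,c([[128,348],[210,412],[403,228],[345,183]]),0.01);print('scene corners',P.round(3))
P2=plane(d,c([[312,262],[334,262]]),0.01);print(P2.round(3))
print('stone top',plane(d,c([[287,148],[300,138],[341,163],[328,178]]),0.16).round(3))
print('mug,jig,tamp,handset,pitcher',plane(d,c([[118,420],[146,270],[224,205],[592,110]]),0.0).round(3),plane(d,[[213,276]],0).round(3))
d=ld('side0'); c=lambda L:np.array(L)/4+[250,150]-0.375
P=plane(d,c([[231,416],[378,416],[348,200],[226,200]]),0.01);print('side corners',P.round(3))
print('stone top',plane(d,c([[263,105],[325,107],[325,93],[263,93]]),0.16).round(3))
print('foot',plane(d,c([[260,253],[320,253]]),0.01).round(3))
print('inlay/stop foot',plane(d,c([[240,400],[372,402]]),0.01).round(3))
```

```text
scene corners [[ 0.537  0.105  0.01 ]
 [ 0.429  0.077  0.01 ]
 [ 0.501 -0.216  0.01 ]
 [ 0.584 -0.2    0.01 ]]
[[ 0.519 -0.111  0.01 ]
 [ 0.507 -0.13   0.01 ]]
stone top [[ 0.565 -0.105  0.16 ]
 [ 0.568 -0.123  0.16 ]
 [ 0.52  -0.138  0.16 ]
 [ 0.512 -0.117  0.16 ]]
mug,jig,tamp,handset,pitcher [[ 0.477  0.155  0.   ]
 [ 0.613  0.036  0.   ]
 [ 0.638 -0.079  0.   ]
 [ 0.518 -0.496  0.   ]] [[0.522 0.467 0.   ]]
side corners [[ 0.538  0.108  0.01 ]
 [ 0.431  0.081  0.01 ]
 [ 0.503 -0.218  0.01 ]
 [ 0.613 -0.189  0.01 ]]
stone top [[ 0.564 -0.106  0.16 ]
 [ 0.514 -0.116  0.16 ]
 [ 0.518 -0.14   0.16 ]
 [ 0.568 -0.127  0.16 ]]
foot [[ 0.563 -0.111  0.01 ]
 [ 0.512 -0.124  0.01 ]]
inlay/stop foot [[0.536 0.088 0.01 ]
 [0.438 0.066 0.01 ]]
```

Run:
```python
from h import *
d=ld('scene0'); c=lambda L:np.array(L)/4+[260,140]-0.375
print('pink foot',plane(d,c([[468,155],[475,160],[515,143]]),0.0).round(3),'top',plane(d,c([[484,52],[531,45]]),0.15).round(3))
s=sense();T=s['ee_rot']
for p in [[.30,.35,.24],[.38,.05,.24],[.46,-.2,.24]]:
    print(p,(T.T@(np.array(p)-s['tcp_pos'])/.025).round(1))
```

```text
pink foot [[ 0.546 -0.34   0.   ]
 [ 0.536 -0.342  0.   ]
 [ 0.53  -0.394  0.   ]] top [[ 0.561 -0.352  0.15 ]
 [ 0.542 -0.399  0.15 ]]
[0.3, 0.35, 0.24] [ 4.8  7.2 -0.7]
[0.38, 0.05, 0.24] [12.8 16.6 -0.7]
[0.46, -0.2, 0.24] [20.1 24.2 -0.7]
```

Request:
{"op": "servo_tool", "data": {
  "deltas": [
    {"slide": [0.6, 0.9, -0.3], "spin": 0},
    {"slide": [0.6, 0.9, -0.3], "spin": 0},
    {"slide": [0.6, 0.9, 0], "spin": 0},
    {"slide": [0.6, 0.9, 0], "spin": 0},
    {"slide": [0.6, 0.9, 0], "spin": 0},
    {"slide": [0.6, 0.9, 0], "spin": 0},
    {"slide": [0.6, 0.9, 0], "spin": 0},
    {"slide": [0.6, 0.9, 0], "spin": 0},
    {"slide": [0.6, 0.9, 0], "spin": 0},
    {"slide": [0.6, 0.9, 0], "spin": 0}
  ],
  "gripper": 255
}}

```text
time_s: 1.15
tcp_pos: [0.3075, 0.2858, 0.2336]
ee_rot: [[0.903, -0.43, -0.004], [-0.43, -0.903, -0.009], [0.0, 0.009, -1.0]]
wrist_force: [-0.2, -0.6, 0.4]
gripper_width: 0.176
```

Request:
{"op": "servo_tool", "data": {
  "deltas": [
    {"slide": [0.7, 0.9, -0.3], "spin": 0},
    {"slide": [0.8, 1, -0.3], "spin": 0},
    {"slide": [0.8, 1, -0.3], "spin": 0},
    {"slide": [0.8, 1, -0.3], "spin": 0},
    {"slide": [0.8, 1, -0.3], "spin": 0},
    {"slide": [0.8, 1, -0.3], "spin": 0},
    {"slide": [0.8, 1, -0.3], "spin": 0},
    {"slide": [0.8, 1, 0], "spin": 0},
    {"slide": [0.8, 1, 0], "spin": 0},
    {"slide": [0, 0, 0], "spin": 0}
  ]
}}

```text
time_s: 2.15
tcp_pos: [0.3711, -0.0061, 0.2901]
ee_rot: [[0.903, -0.43, -0.004], [-0.43, -0.903, -0.009], [0.001, 0.01, -1.0]]
wrist_force: [-0.1, 0.3, -0.1]
gripper_width: 0.005
```

Run:
```python
from h import *
cap('wrist','w1'); cap('side','s1'); print(sense()['tcp_pos'])
```

```text
[ 0.37085832 -0.00416646  0.2900364 ]
```

View pics/w1.png

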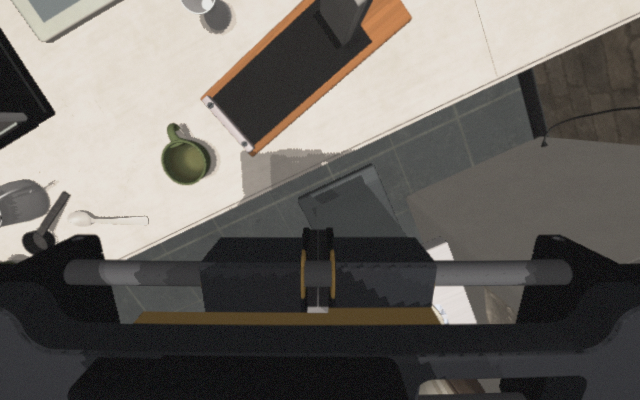

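Run:
```python
from h import *
a=ld('w1')['frame'][0:170,190:430,::-1]; cv2.imwrite('pics/c3.png',cv2.resize(a,None,fx=3.3,fy=3.3,interpolation=cv2.INTER_CUBIC))
```

```text
(no output)
```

View pics/c3.png

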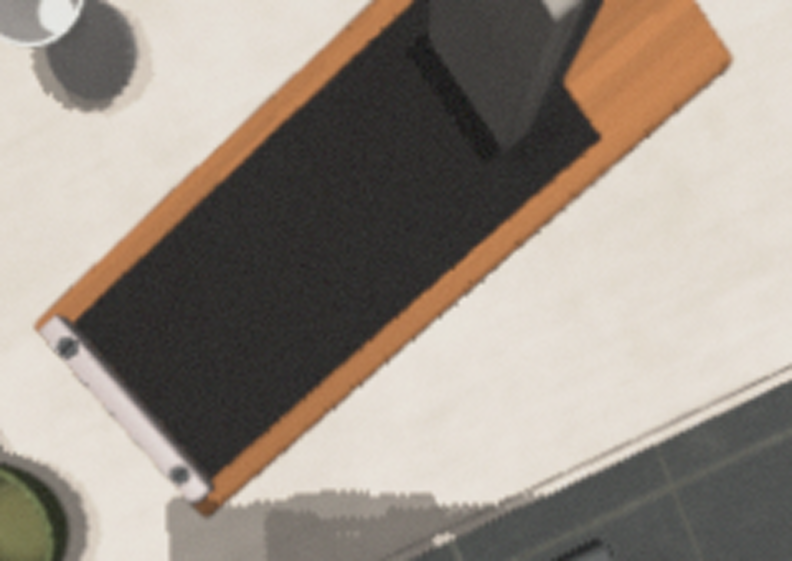

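```bash
cat >> h.py <<'E'
try:
    B=np.load('board.npz'); bo,ang=B['o'],float(B['a'])
    bx=np.array([np.cos(ang),np.sin(ang)]); by=np.array([-np.sin(ang),np.cos(ang)])
    def tob(P): Q=np.atleast_2d(P)[:,:2]-bo; return np.stack([Q@bx,Q@by],1)
    def tow(b): b=np.atleast_2d(b); return bo+b[:,:1]*bx+b[:,1:2]*by
except Exception as e: pass
E
python3 - <<'E'
from h import *
d=ld('w1'); c=lambda L:(np.array(L)+.5)/3.3+[190,0]-0.5
near=plane(d,c([[213,478],[600,135]]),0.01)[:,:2]; far=plane(d,c([[77,322],[400,15]]),0.01)[:,:2]
a1=np.arctan2(*(near[0]-near[1])[::-1]); a2=np.arctan2(*(far[0]-far[1])[::-1])
print(near,far,np.degrees([a1,a2]), np.linalg.norm(near[0]-near[1]))
e=plane(d,c([[206,518],[732,58]]),0.01)[:,:2]; print('near outer corners',e,np.linalg.norm(e[0]-e[1]),np.degrees(np.arctan2(*(e[0]-e[1])[::-1])))
ang=np.mean([a1,a2,np.arctan2(*(e[0]-e[1])[::-1])]); bx=np.array([np.cos(ang),np.sin(ang)]); by=np.array([-np.sin(ang),np.cos(ang)])
# by points: x to left(+y world) => by = toward -x world (near)
pts=[(near[0],139,46),(near[1],-91,46),(e[0],155,58),(e[1],-155,58)]
os=[p-x*bx-y*by for p,x,y in pts]; print(np.round(os,4))
print('far y',[ (f-np.mean(os,0))@by for f in far],(far[0]-np.mean(os,0))@bx)
np.savez('board.npz',o=np.mean(os,0),a=ang); print(np.degrees(ang))
E
python3 - <<'E'
from h import *
d=ld('w1'); c=lambda L:(np.array(L)+.5)/3.3+[190,0]-0.5
print('base',tob(plane(d,c([[432,38],[500,150]]),0.01)).round(4))
d=ld('side0'); c=lambda L:(np.array(L)+.5)/4+[250,150]-0.5
print('side top',tob(plane(d,c([[263,105],[325,107],[325,93],[263,93]]),.16)).round(4),'foot',tob(plane(d,c([[260,253],[320,253]]),.01)).round(4))
print('inlay',tob(plane(d,c([[240,238],[347,238]]),.01)).round(4))
d=ld('scene0'); c=lambda L:(np.array(L)+.5)/4+[260,140]-0.5
print('scene top',tob(plane(d,c([[287,148],[300,138],[341,163],[328,178]]),.16)).round(4))
print('tam/jig/mug',tob([[.638,-.079],[.613,.036],[.477,.155]]).round(3))
E
```

```text
[[ 0.44422359  0.06369911]
 [ 0.5012723  -0.15804522]] [[ 0.53226711  0.0855307 ]
 [ 0.57958758 -0.09974722]] [104.42773675 104.32721094] 0.2289652880931536
near outer corners [[ 0.42914151  0.0758451 ]
 [ 0.50518491 -0.2210533 ]] 0.3064820664281394 104.36611236902283
[[  79.5104 -123.1659]
 [  22.471    99.4127]
 [  95.0916 -135.674 ]
 [  18.2116  164.3252]]
far y [np.float64(51.90353938135754), np.float64(51.90369449469011)] 12.125398729964266
104.3736866885143
base [[11.9294 51.9189]
 [11.9343 51.9711]]
side top [[11.9319 51.9206]
 [11.9349 51.9715]
 [11.9102 51.9733]
 [11.9108 51.9214]] foot [[11.9271 51.9221]
 [11.927  51.975 ]]
inlay [[11.9032 51.9051]
 [11.903  52.001 ]]
scene top [[11.9328 51.9192]
 [11.9147 51.9206]
 [11.9114 51.9708]
 [11.9341 51.9731]]
tam/jig/mug [[11.94  51.842]
 [12.057 51.838]
 [12.206 51.94 ]]
```

Units slip (mm against m). Fixing it.

```bash
python3 - <<'E'
from h import *
ang=np.radians(104.37); bx=np.array([np.cos(ang),np.sin(ang)]); by=np.array([-np.sin(ang),np.cos(ang)])
pts=[((.44422,.0637),.139,.046),((.50127,-.15805),-.091,.046),((.42914,.07585),.155,.058),((.50518,-.22105),-.155,.058)]
os=[np.array(p)-x*bx-y*by for p,x,y in pts]; print(np.round(os,4))
np.savez('board.npz',o=np.mean(os,0),a=ang)
E
python3 - <<'E'
from h import *
d=ld('w1'); c=lambda L:(np.array(L)+.5)/3.3+[190,0]-0.5
print('far',tob([[.53227,.08553],[.57959,-.09975]]),bo,bx)
print('base',tob(plane(d,c([[432,38],[500,150]]),0.01)).round(4))
d=ld('side0'); c=lambda L:(np.array(L)+.5)/4+[250,150]-0.5
print('side top',tob(plane(d,c([[263,105],[325,107],[325,93],[263,93]]),.16)).round(4),'foot',tob(plane(d,c([[260,253],[320,253]]),.01)).round(4))
d=ld('scene0'); c=lambda L:(np.array(L)+.5)/4+[260,140]-0.5
print('scene top',tob(plane(d,c([[287,148],[300,138],[341,163],[328,178]]),.16)).round(4))
print('tam/jig/mug',tob([[.638,-.079],[.613,.036],[.477,.155]]).round(3))
s=sense();T=s['ee_rot'];yaw=np.degrees(np.arctan2(T[1,0],T[0,0]));print(yaw,np.degrees(ang)-180)
for b in [(-.18,0),(-.15,0),(-.13,0)]: print(tow(b))
E
```

```text
[[ 0.5233 -0.0595]
 [ 0.5232 -0.0585]
 [ 0.5238 -0.0599]
 [ 0.5229 -0.0565]]
far [[ 0.13740173 -0.0444579 ]
 [-0.05382546 -0.04431412]] [ 0.52330378 -0.05860656] [-0.2481827   0.96871324]
base [[-0.0586 -0.0291]
 [-0.0537  0.0231]]
side top [[-0.0561 -0.0274]
 [-0.0531  0.0235]
 [-0.0778  0.0253]
 [-0.0772 -0.0266]] foot [[-0.0609 -0.0259]
 [-0.061   0.027 ]]
scene top [[-0.0552 -0.0288]
 [-0.0733 -0.0274]
 [-0.0766  0.0228]
 [-0.0539  0.0251]]
tam/jig/mug [[-0.048 -0.106]
 [ 0.069 -0.11 ]
 [ 0.218 -0.008]]
-25.334536293104428 -75.63
[[ 0.56797667 -0.23297494]]
[[ 0.56053119 -0.20391354]]
[[ 0.55556753 -0.18453928]]
```

Request:
{"op": "servo_tool", "data": {
  "deltas": [
    {"slide": [1, 0.3, 0], "spin": 0},
    {"slide": [1, 0.3, 0], "spin": 0},
    {"slide": [1, 0.3, 0], "spin": 0},
    {"slide": [1, 0.3, 0], "spin": 0},
    {"slide": [1, 0.3, 0], "spin": 0},
    {"slide": [1, 0.3, 0], "spin": 0},
    {"slide": [1, 0.3, 0], "spin": 0},
    {"slide": [1, 0.3, 0], "spin": 0},
    {"slide": [1, 0.3, 0], "spin": 0},
    {"slide": [0.8, 0.3, 0], "spin": 0}
  ]
}}

```text
time_s: 3.25
tcp_pos: [0.5691, -0.1664, 0.2886]
ee_rot: [[0.914, -0.405, -0.005], [-0.405, -0.914, -0.005], [-0.003, 0.006, -1.0]]
wrist_force: [-0.3, -0.1, -0.2]
gripper_width: 0.003
```

Request:
{"op": "servo_tool", "data": {
  "deltas": [
    {"slide": [0, 0, 0], "spin": 1},
    {"slide": [0, 0, 0], "spin": 1},
    {"slide": [0, 0, 0], "spin": 1},
    {"slide": [0, 0, 0], "spin": 1},
    {"slide": [0, 0, 0], "spin": 1},
    {"slide": [0, 0, 0], "spin": 1},
    {"slide": [0, 0, 0], "spin": 0}
  ]
}}

```text
time_s: 3.95
tcp_pos: [0.5738, -0.1556, 0.2832]
ee_rot: [[0.291, -0.957, -0.013], [-0.957, -0.291, -0.003], [-0.001, 0.013, -1.0]]
wrist_force: [-0.2, 0.2, 0.2]
gripper_width: 0.002
```

```bash
cat > st.py <<'E'
from h import *
s=sense();T=s['ee_rot'];print(s['time_s'],s['tcp_pos'].round(4),'board',tob(s['tcp_pos']).round(4),'yaw err (world) to go',round(np.degrees(ang)-180-np.degrees(np.arctan2(T[1,0],T[0,0])),2),s['wrist_force'].round(2),s['joints'].round(0))
E
python3 st.py
```

```text
3.95 [ 0.5738 -0.1556  0.2832] board [[-0.1065 -0.0249]] yaw err (world) to go -2.56 [-0.2   0.23  0.17] [  1.  17.   2.   0. -76.  16.]
```

Request:
{"op": "servo_tool", "data": {
  "deltas": [
    {"slide": [0.5, 0.5, 0], "spin": 0.3},
    {"slide": [0.5, 0.5, 0], "spin": 0},
    {"slide": [0, 0, 0], "spin": 0},
    {"slide": [0, 0, 0], "spin": 0}
  ]
}}

```text
time_s: 4.35
tcp_pos: [0.5556, -0.1861, 0.2829]
ee_rot: [[0.26, -0.966, -0.014], [-0.966, -0.26, -0.003], [-0.001, 0.014, -1.0]]
wrist_force: [-0.5, 0.8, 0.3]
gripper_width: 0.009
```

```bash
python3 st.py
python3 - <<'E'
from h import *
cap('wrist','w2')
E
```

```text
4.35 [ 0.5556 -0.1861  0.2829] board [[-0.1315  0.0004]] yaw err (world) to go -0.69 [-0.47  0.84  0.35] [ -3.  17.   1.   0. -75.  18.]
```

View pics/w2.png

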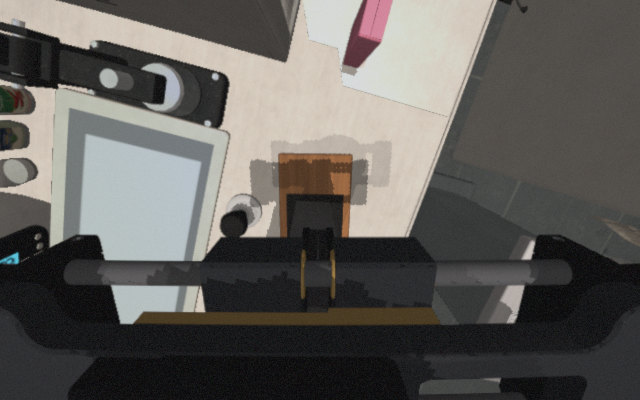

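Request:
{"op": "servo_tool", "data": {
  "deltas": [
    {"slide": [0, 0, 0.8], "spin": 0.1},
    {"slide": [0, 0, 1], "spin": 0},
    {"slide": [0, 0, 1], "spin": 0},
    {"slide": [0, 0, 1], "spin": 0},
    {"slide": [0, 0, 1], "spin": 0},
    {"slide": [0, 0, 0.6], "spin": 0},
    {"slide": [0, 0, 0], "spin": 0},
    {"slide": [0, 0, 0], "spin": 0}
  ]
}}

```text
time_s: 5.2
tcp_pos: [0.5561, -0.1871, 0.1459]
ee_rot: [[0.25, -0.968, -0.007], [-0.968, -0.25, -0.004], [0.002, 0.008, -1.0]]
wrist_force: [-0.1, 0.7, -0.3]
gripper_width: 0.008
```

```bash
python3 st.py
python3 - <<'E'
from h import *
cap('side','s2')
a=ld('s2')['frame'][130:270,250:390,::-1]; cv2.imwrite('pics/c4.png',cv2.resize(a,None,fx=4,fy=4,interpolation=cv2.INTER_CUBIC))
E
```

```text
5.2 [ 0.5561 -0.1871  0.1459] board [[-1.327e-01  1.000e-04]] yaw err (world) to go -0.12 [-0.12  0.74 -0.31] [ -3.  22. -11.   0. -57.  17.]
```

View pics/c4.png

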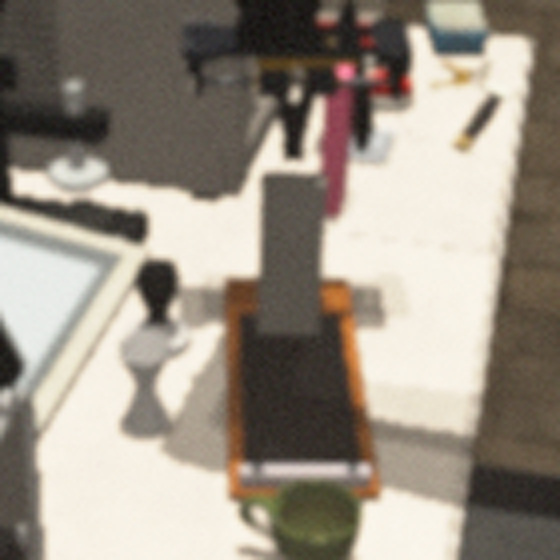

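Request:
{"op": "servo_tool", "data": {
  "deltas": [
    {"slide": [-0.4, 0, 0.1], "spin": 0},
    {"slide": [-0.4, 0, 0.1], "spin": 0},
    {"slide": [-0.4, 0, 0], "spin": 0},
    {"slide": [-0.3, 0, 0], "spin": 0},
    {"slide": [0, 0, 0], "spin": 0}
  ]
}}

```text
time_s: 5.75
tcp_pos: [0.5476, -0.1472, 0.1441]
ee_rot: [[0.251, -0.968, -0.0], [-0.968, -0.251, -0.004], [0.004, 0.001, -1.0]]
wrist_force: [-0.6, -0.3, -0.5]
gripper_width: 0.006
```

```bash
python3 st.py
```

```text
5.75 [ 0.5476 -0.1472  0.1441] board [[-0.0919 -0.0016]] yaw err (world) to go -0.19 [-0.6  -0.26 -0.49] [  1.  20. -14.   0. -55.  13.]
```

Request:
{"op": "servo_tool", "data": {
  "deltas": [
    {"slide": [-0.12, 0, 0], "spin": 0},
    {"slide": [-0.12, 0, 0], "spin": 0},
    {"slide": [-0.12, 0, 0], "spin": 0},
    {"slide": [-0.12, 0, 0], "spin": 0},
    {"slide": [-0.12, 0, 0], "spin": 0},
    {"slide": [-0.12, 0, 0], "spin": 0}
  ]
}}

```text
time_s: 6.35
tcp_pos: [0.5434, -0.1288, 0.1447]
ee_rot: [[0.251, -0.968, 0.002], [-0.968, -0.251, -0.004], [0.005, -0.0, -1.0]]
wrist_force: [0.6, -0.2, -0.8]
gripper_width: 0.004
```

```bash
python3 st.py
python3 - <<'E'
from h import *
cap('side','s3')
a=ld('s3')['frame'][130:270,250:390,::-1]; cv2.imwrite('pics/c5.png',cv2.resize(a,None,fx=4,fy=4,interpolation=cv2.INTER_CUBIC))
E
```

```text
6.35 [ 0.5434 -0.1288  0.1447] board [[-0.073 -0.002]] yaw err (world) to go -0.18 [ 0.58 -0.2  -0.76] [  3.  20. -16.   0. -55.  11.]
```

View pics/c5.png

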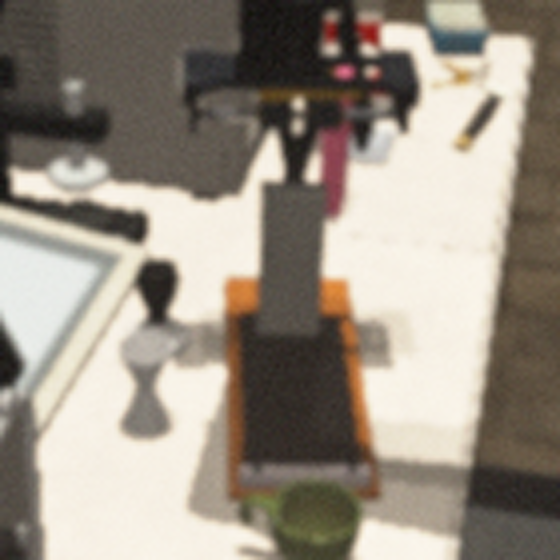

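The stone has begun to tilt in this view, its top edge moving from row 175 to 187 in the crop. I'll keep pushing slowly.

Request:
{"op": "servo_tool", "data": {
  "deltas": [
    {"slide": [-0.12, 0, 0], "spin": 0},
    {"slide": [-0.12, 0, 0], "spin": 0},
    {"slide": [-0.12, 0, 0], "spin": 0},
    {"slide": [-0.12, 0, 0], "spin": 0},
    {"slide": [0, 0, 0], "spin": 0}
  ]
}}

```text
time_s: 6.9
tcp_pos: [0.5397, -0.1156, 0.1444]
ee_rot: [[0.251, -0.968, 0.001], [-0.968, -0.251, -0.004], [0.004, 0.0, -1.0]]
wrist_force: [0.8, -0.0, 0.8]
gripper_width: 0.003
```

```bash
python3 st.py
python3 - <<'E'
from h import *
cap('side','s4')
a=ld('s4')['frame'][130:270,250:390,::-1]; cv2.imwrite('pics/c6.png',cv2.resize(a,None,fx=4,fy=4,interpolation=cv2.INTER_CUBIC))
E
```

```text
6.9 [ 0.5397 -0.1156  0.1444] board [[-0.0593 -0.0017]] yaw err (world) to go -0.19 [ 0.81 -0.01  0.77] [  5.  19. -16.   0. -55.  10.]
```

View pics/c6.png

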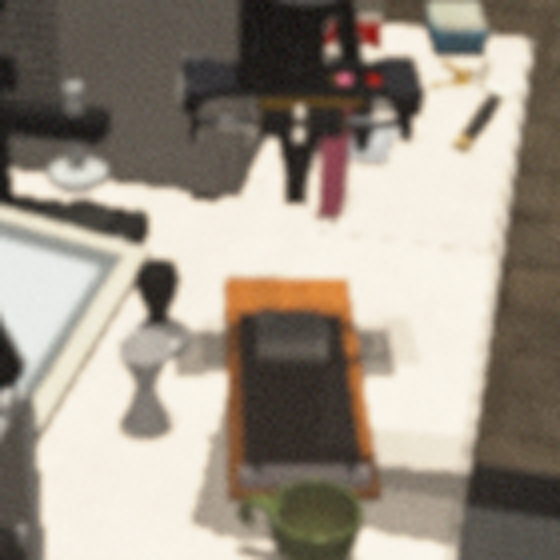

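It's going over. I'll back off and let it settle.

Request:
{"op": "servo_tool", "data": {
  "deltas": [
    {"slide": [0.5, 0, 0], "spin": 0},
    {"slide": [0.5, 0, 0], "spin": 0},
    {"slide": [0.5, 0, 0], "spin": 0},
    {"slide": [0.5, 0, 0], "spin": 0},
    {"slide": [0.5, 0, 0], "spin": 0},
    {"slide": [0.5, 0, 0], "spin": 0},
    {"slide": [0, 0, 0], "spin": 0},
    {"slide": [0, 0, 0], "spin": 0}
  ]
}}

```text
time_s: 7.75
tcp_pos: [0.5604, -0.1972, 0.1442]
ee_rot: [[0.248, -0.969, 0.001], [-0.969, -0.248, -0.004], [0.005, 0.001, -1.0]]
wrist_force: [-0.5, -0.2, -0.4]
gripper_width: 0.009
```

```bash
python3 st.py
python3 - <<'E'
from h import *
cap('side','s5'); cap('scene','sc5'); cap('wrist','w5')
a=ld('s5')['frame'][170:270,270:370,::-1]; b=ld('sc5')['frame'][170:270,280:380,::-1]
f=lambda a:cv2.resize(a,None,fx=4,fy=4,interpolation=cv2.INTER_CUBIC)
cv2.imwrite('pics/c7.png',np.hstack([f(a),f(b)]))
E
```

```text
7.75 [ 0.5604 -0.1972  0.1442] board [[-0.1435 -0.0016]] yaw err (world) to go -0.01 [-0.52 -0.2  -0.36] [ -4.  23. -11.   0. -57.  18.]
```

View pics/c7.png

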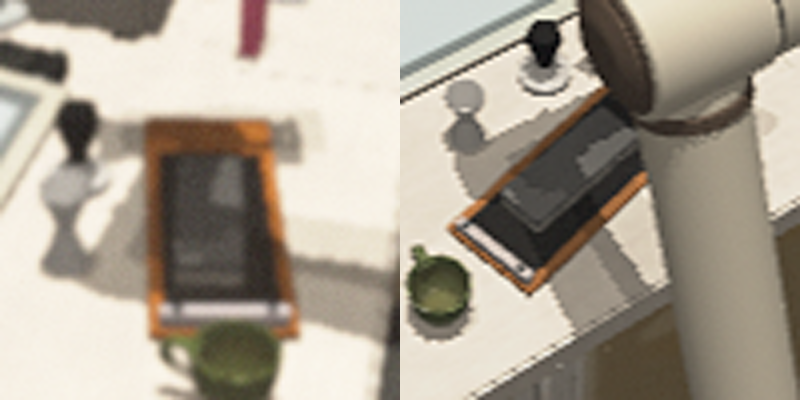

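View pics/w5.png

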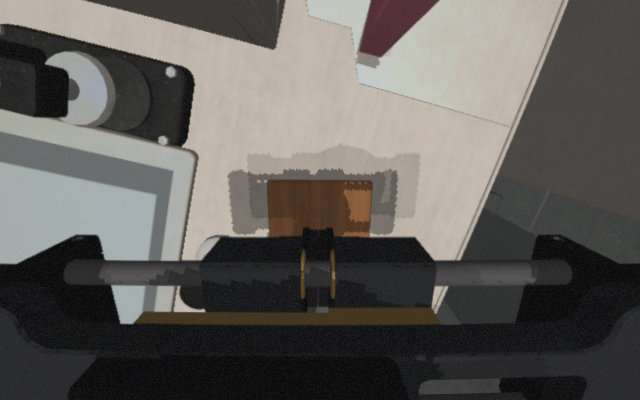

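Run:
```python
from h import *
f=lambda a:cv2.resize(np.clip((a.astype(float)/255)**.6*255,0,255).astype(np.uint8),None,fx=8,fy=8,interpolation=cv2.INTER_CUBIC)
cv2.imwrite('pics/c8.png',f(ld('s5')['frame'][200:255,300:350,::-1]))
cv2.imwrite('pics/c9.png',f(ld('sc5')['frame'][190:246,290:345,::-1]))
```

```text
(no output)
```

View pics/c8.png

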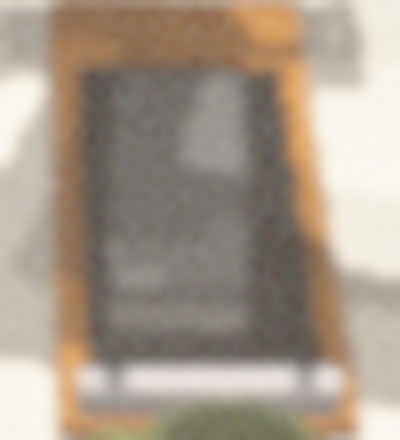

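View pics/c9.png

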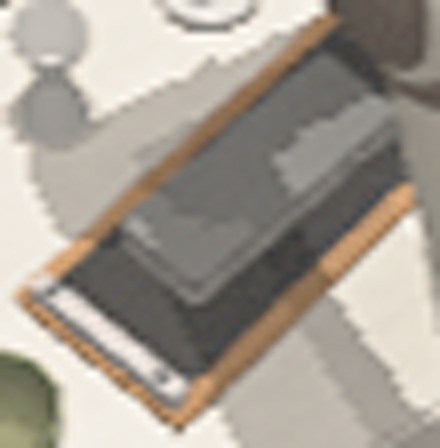

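Run:
```python
from h import *
d=ld('sc5'); c=lambda L:(np.array(L)+.5)/8+[290,190]-.5
print(tob(plane(d,c([[120,230],[197,292],[395,125]]),.033)).round(4))
d=ld('s5'); c=lambda L:(np.array(L)+.5)/8+[300,200]-.5
print(tob(plane(d,c([[105,303],[250,306],[248,80],[110,80]]),.033)).round(4))
print(tob(plane(d,c([[103,328],[250,330]]),.01)).round(4))
```

```text
[[ 0.1014 -0.0318]
 [ 0.1026  0.0216]
 [-0.0404  0.0302]]
[[ 0.1085 -0.0387]
 [ 0.1105  0.0172]
 [-0.0474  0.0282]
 [-0.0473 -0.0315]]
[[ 0.0948 -0.0385]
 [ 0.0963  0.0194]]
```

Request:
{"op": "servo_tool", "data": {
  "deltas": [
    {"slide": [0, -0.1, 0.8], "spin": 0},
    {"slide": [0, -0.1, 0.9], "spin": 0},
    {"slide": [0, 0, 0.9], "spin": 0},
    {"slide": [0, 0, 0.8], "spin": 0},
    {"slide": [0, 0, 0.6], "spin": 0},
    {"slide": [0, 0, 0.2], "spin": 0},
    {"slide": [0, 0, 0], "spin": 0},
    {"slide": [0, 0, 0], "spin": 0}
  ]
}}

```text
time_s: 8.7
tcp_pos: [0.568, -0.1916, 0.0395]
ee_rot: [[0.257, -0.966, 0.007], [-0.966, -0.257, -0.005], [0.007, -0.006, -1.0]]
wrist_force: [-0.6, -0.1, 1.0]
gripper_width: 0.005
```

```bash
python3 st.py
```

```text
8.7 [ 0.568  -0.1916  0.0395] board [[-0.1399 -0.0103]] yaw err (world) to go -0.53 [-0.61 -0.12  0.97] [ -3.  30. -16.   0. -43.  18.]
```

Request:
{"op": "servo_tool", "data": {
  "deltas": [
    {"slide": [-0.2, 0.2, 0.3], "spin": 0.07},
    {"slide": [-0.4, 0, 0.2], "spin": 0},
    {"slide": [-0.4, 0, 0.08], "spin": 0},
    {"slide": [-0.4, 0, 0], "spin": 0},
    {"slide": [-0.4, 0, 0], "spin": 0},
    {"slide": [-0.2, 0, 0], "spin": 0},
    {"slide": [0, 0, 0], "spin": 0}
  ]
}}

```text
time_s: 9.4
tcp_pos: [0.5508, -0.1396, 0.0264]
ee_rot: [[0.249, -0.969, 0.013], [-0.969, -0.249, -0.006], [0.009, -0.011, -1.0]]
wrist_force: [0.0, 0.7, 0.5]
gripper_width: 0.004
```

```bash
python3 st.py
```

```text
9.4 [ 0.5508 -0.1396  0.0264] board [[-0.0852 -0.0065]] yaw err (world) to go -0.02 [0.04 0.69 0.48] [  2.  29. -22.   1. -39.  12.]
```

Request:
{"op": "servo_tool", "data": {
  "deltas": [
    {"slide": [-0.3, 0, 0.04], "spin": 0},
    {"slide": [-0.3, 0, 0], "spin": 0},
    {"slide": [-0.2, 0, 0], "spin": 0},
    {"slide": [-0.12, 0, 0], "spin": 0},
    {"slide": [-0.12, 0, 0], "spin": 0},
    {"slide": [-0.12, 0, 0], "spin": 0},
    {"slide": [-0.12, 0, 0], "spin": 0},
    {"slide": [-0.12, 0, 0], "spin": 0}
  ]
}}

```text
time_s: 10.2
tcp_pos: [0.5428, -0.1045, 0.0254]
ee_rot: [[0.248, -0.969, 0.015], [-0.969, -0.248, -0.007], [0.011, -0.013, -1.0]]
wrist_force: [-0.1, -2.6, -0.0]
gripper_width: 0.003
```

```bash
python3 st.py
python3 - <<'E'
from h import *
cap('side','s6')
f=lambda a:cv2.resize(np.clip((a.astype(float)/255)**.6*255,0,255).astype(np.uint8),None,fx=6,fy=6,interpolation=cv2.INTER_CUBIC)
cv2.imwrite('pics/c10.png',f(ld('s6')['frame'][180:260,270:370,::-1]))
E
```

```text
10.2 [ 0.5428 -0.1045  0.0254] board [[-0.0492 -0.0075]] yaw err (world) to go 0.03 [-0.12 -2.65 -0.03] [  6.  28. -24.   1. -37.   7.]
```

View pics/c10.png

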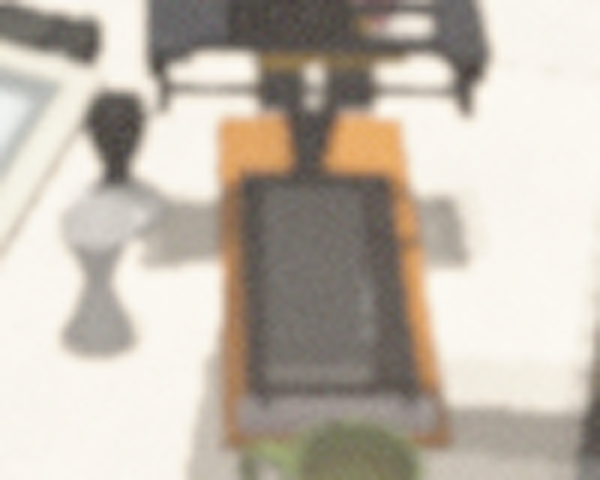

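Request:
{"op": "servo_tool", "data": {
  "deltas": [
    {"slide": [-0.12, 0, 0], "spin": 0},
    {"slide": [-0.12, 0.02, 0], "spin": 0},
    {"slide": [-0.12, 0, 0], "spin": 0},
    {"slide": [-0.12, 0.02, 0], "spin": 0},
    {"slide": [-0.12, 0, 0], "spin": 0},
    {"slide": [-0.12, 0, 0], "spin": 0}
  ]
}}

```text
time_s: 10.85
tcp_pos: [0.5371, -0.0858, 0.0254]
ee_rot: [[0.248, -0.969, 0.016], [-0.969, -0.248, -0.007], [0.011, -0.013, -1.0]]
wrist_force: [-0.1, -1.9, -0.6]
gripper_width: 0.003
```

```bash
python3 st.py
python3 - <<'E'
from h import *
cap('side','s7')
f=lambda a:cv2.resize(np.clip((a.astype(float)/255)**.6*255,0,255).astype(np.uint8),None,fx=8,fy=8,interpolation=cv2.INTER_CUBIC)
cv2.imwrite('pics/c11.png',f(ld('s7')['frame'][195:260,290:360,::-1]))
E
```

```text
10.85 [ 0.5371 -0.0858  0.0254] board [[-0.0298 -0.0066]] yaw err (world) to go 0.03 [-0.1 -1.9 -0.6] [  8.  27. -26.   1. -37.   5.]
```

View pics/c11.png

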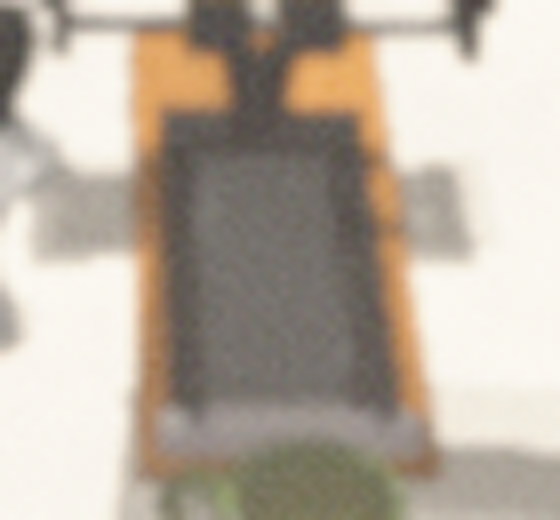

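Request:
{"op": "servo_tool", "data": {
  "deltas": [
    {"slide": [-0.08, 0, 0], "spin": 0},
    {"slide": [-0.08, 0, 0], "spin": 0},
    {"slide": [-0.06, 0, 0], "spin": 0}
  ]
}}

```text
time_s: 11.2
tcp_pos: [0.5355, -0.0797, 0.0254]
ee_rot: [[0.248, -0.969, 0.016], [-0.969, -0.248, -0.007], [0.011, -0.013, -1.0]]
wrist_force: [0.5, -2.8, -0.6]
gripper_width: 0.007
```

```bash
python3 st.py
```

```text
11.2 [ 0.5355 -0.0797  0.0254] board [[-0.0235 -0.0065]] yaw err (world) to go 0.01 [ 0.52 -2.85 -0.63] [  9.  27. -26.   1. -37.   5.]
```

Request:
{"op": "servo_tool", "data": {
  "deltas": [
    {"slide": [-0.05, 0, 0], "spin": 0},
    {"slide": [-0.05, 0, 0], "spin": 0}
  ]
}}

```text
time_s: 11.4
tcp_pos: [0.5348, -0.0775, 0.0254]
ee_rot: [[0.248, -0.969, 0.015], [-0.969, -0.249, -0.008], [0.011, -0.013, -1.0]]
wrist_force: [1.8, -10.3, -1.8]
gripper_width: 0.007
```

```bash
python3 st.py
```

```text
11.4 [ 0.5348 -0.0775  0.0254] board [[-0.0212 -0.0065]] yaw err (world) to go -0.02 [  1.77 -10.25  -1.81] [  9.  27. -26.   1. -37.   4.]
```

Request:
{"op": "servo_tool", "data": {
  "deltas": [
    {"slide": [-0.03, 0, 0], "spin": 0},
    {"slide": [-0.03, 0, 0], "spin": 0}
  ]
}}

```text
time_s: 11.6
tcp_pos: [0.5345, -0.0777, 0.0255]
ee_rot: [[0.249, -0.968, 0.015], [-0.968, -0.249, -0.01], [0.014, -0.012, -1.0]]
wrist_force: [3.1, -5.8, -1.3]
gripper_width: 0.003
```

```bash
python3 st.py;python3 - <<'E'
from h import *
cap('side','s8')
f=lambda a:cv2.resize(np.clip((a.astype(float)/255)**.6*255,0,255).astype(np.uint8),None,fx=8,fy=8,interpolation=cv2.INTER_CUBIC)
cv2.imwrite('pics/c12.png',f(ld('s8')['frame'][195:260,290:360,::-1]))
E
```

```text
11.6 [ 0.5345 -0.0777  0.0255] board [[-0.0213 -0.0061]] yaw err (world) to go -0.05 [ 3.08 -5.83 -1.31] [  9.  27. -26.   1. -36.   4.]
```

View pics/c12.png

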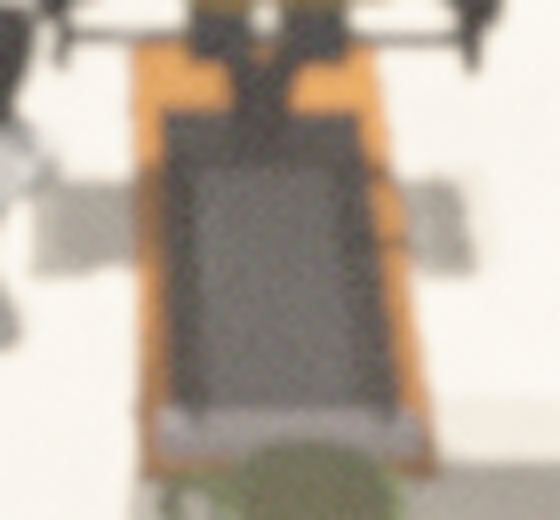

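Request:
{"op": "servo_tool", "data": {
  "deltas": [
    {"slide": [-0.04, 0, 0], "spin": 0},
    {"slide": [-0.05, 0, 0], "spin": 0},
    {"slide": [-0.05, 0, 0], "spin": 0}
  ]
}}

```text
time_s: 11.95
tcp_pos: [0.5345, -0.0777, 0.0255]
ee_rot: [[0.249, -0.968, 0.016], [-0.968, -0.249, -0.014], [0.017, -0.012, -1.0]]
wrist_force: [2.2, -9.2, -1.3]
gripper_width: 0.008
```

```bash
python3 st.py
```

```text
11.95 [ 0.5345 -0.0777  0.0255] board [[-0.0212 -0.0061]] yaw err (world) to go -0.06 [ 2.18 -9.21 -1.32] [  9.  27. -26.   2. -36.   4.]
```

The tool no longer advances under 9 N, so the stone is against the stop. Next I'll back off, rise and go where the wrist camera can check it.

Request:
{"op": "servo_tool", "data": {
  "deltas": [
    {"slide": [0.2, 0, 0], "spin": 0},
    {"slide": [0.6, 0, 0], "spin": 0},
    {"slide": [0.8, 0, 0], "spin": 0},
    {"slide": [0.6, 0, 0], "spin": 0},
    {"slide": [0.2, 0, -0.8], "spin": 0},
    {"slide": [0, 0, -1], "spin": 0},
    {"slide": [0, 0, -1], "spin": 0},
    {"slide": [0, 0, -1], "spin": 0},
    {"slide": [0, 0, -1], "spin": 0},
    {"slide": [0, 0, -1], "spin": 0}
  ]
}}

```text
time_s: 12.95
tcp_pos: [0.5424, -0.1337, 0.1699]
ee_rot: [[0.246, -0.969, -0.002], [-0.969, -0.246, -0.007], [0.006, 0.004, -1.0]]
wrist_force: [-0.3, 0.1, -0.2]
gripper_width: 0.007
```

Request:
{"op": "servo_tool", "data": {
  "deltas": [
    {"slide": [0, 0.6, -1], "spin": 0},
    {"slide": [0, 1, -1], "spin": 0},
    {"slide": [0, 1, -1], "spin": 0},
    {"slide": [0, 1, -1], "spin": 0},
    {"slide": [-0.8, 1, 0], "spin": 0},
    {"slide": [-1, 1, 0], "spin": 0},
    {"slide": [-1, 0.8, 0], "spin": 0},
    {"slide": [-1, 0, 0], "spin": 0},
    {"slide": [0, 0, 0], "spin": 0},
    {"slide": [0, 0, 0], "spin": 0}
  ]
}}

```text
time_s: 13.95
tcp_pos: [0.3561, -0.076, 0.2765]
ee_rot: [[0.247, -0.969, 0.005], [-0.969, -0.247, 0.004], [-0.002, -0.005, -1.0]]
wrist_force: [-0.2, 0.1, 0.2]
gripper_width: 0.008
```

```bash
python3 st.py
python3 - <<'E'
from h import *
cap('wrist','w9'); cap('side','s9'); cap('scene','sc9')
E
```

```text
13.95 [ 0.3561 -0.076   0.2765] board [[0.0247 0.1663]] yaw err (world) to go 0.05 [-0.17  0.07  0.19] [ 14.  -7. -26.  -0. -71.   1.]
```

View pics/w9.png

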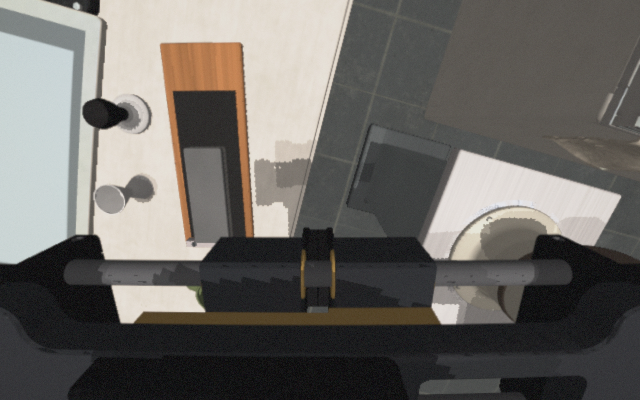

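View pics/sc9.png

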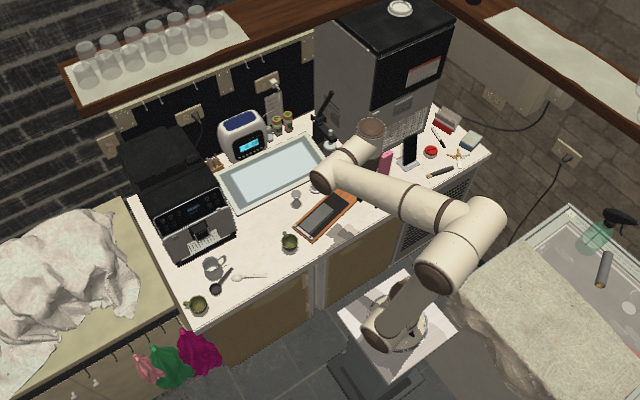

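Request:
{"op": "servo_tool", "data": {
  "deltas": [
    {"slide": [-1, 0, 0], "spin": 0},
    {"slide": [-1, 0, 0], "spin": 0},
    {"slide": [-1, 0, 0], "spin": 0},
    {"slide": [-1, 0, 0], "spin": 0},
    {"slide": [0, 0, 0], "spin": 0},
    {"slide": [0, 0, 0], "spin": 0}
  ]
}}

```text
time_s: 14.7
tcp_pos: [0.3344, 0.0214, 0.2749]
ee_rot: [[0.236, -0.972, -0.002], [-0.972, -0.236, 0.001], [-0.001, 0.001, -1.0]]
wrist_force: [0.2, -0.2, -0.2]
gripper_width: 0.007
```

```bash
python3 st.py
python3 - <<'E'
from h import *
cap('wrist','w10')
a=ld('w10')['frame'][40:240,80:280,::-1]; cv2.imwrite('pics/c13.png',cv2.resize(np.clip((a.astype(float)/255)**.7*255,0,255).astype(np.uint8),None,fx=3,fy=3,interpolation=cv2.INTER_CUBIC))
E
```

```text
14.7 [0.3344 0.0214 0.2749] board [[0.1244 0.1631]] yaw err (world) to go 0.74 [ 0.22 -0.19 -0.22] [ 32. -11. -29.  -0. -72. -18.]
```

View pics/c13.png

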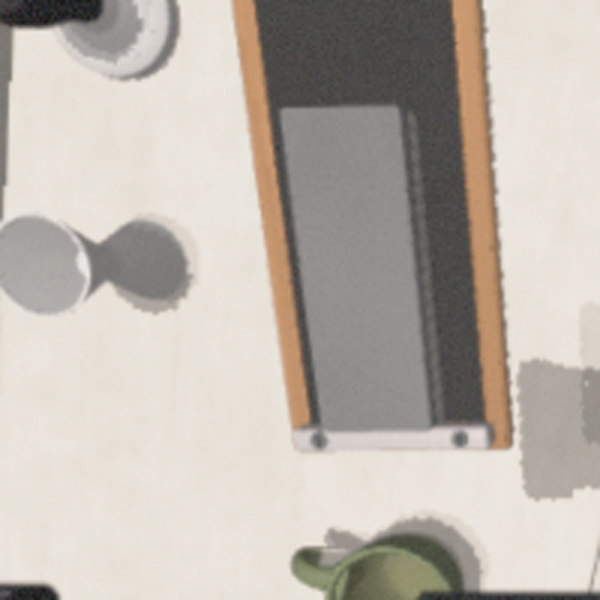

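Run:
```python
from h import *
d=ld('w10'); c=lambda L:(np.array(L)+.5)/3+[80,40]-.5
P=tob(plane(d,c([[280,106],[401,105],[432,428],[319,427]]),.033)); print('stone corners',P.round(4))
a=(P[3]+P[2])/2-(P[0]+P[1])/2; print('foot',P[:2].mean(0),'head',P[2:].mean(0),'yaw',np.arctan2(a[1],a[0]))
print('stop inner top',tob(plane(d,c([[310,424],[488,424]]),.024)).round(4))
print('inlay edges',tob(plane(d,c([[257,0],[313,405],[452,0],[483,405]]),.01)).round(4))
for n in ('scene0','sc9'):
    d=ld(n); print(n,[np.round(d['frame'][y,x],0).tolist() for x,y in [(290,240),(296,198)]])
for n,m in (('scene0','sc9'),('side0','s9')):
    pass
# compare loose things between start and now in scene view
A=ld('scene0')['frame'].astype(int);C=ld('sc9')['frame'].astype(int)
for nm,(x,y,w,h) in dict(mug=(278,228,24,26),jig=(288,186,16,24),tamp=(308,172,16,22),pitcher=(198,252,32,34),hand=(398,130,24,40)).items():
    t=A[y:y+h,x:x+w].astype(np.uint8); S=C[y-8:y+h+8,x-8:x+w+8].astype(np.uint8); m=cv2.matchTemplate(S,t,cv2.TM_CCOEFF_NORMED); _,v,_,l=cv2.minMaxLoc(m); print(nm,v,l[0]-8,l[1]-8)
```

```text
stone corners [[-0.0113 -0.0281]
 [-0.0104  0.0267]
 [ 0.1376  0.0257]
 [ 0.1363 -0.0306]]
foot [-0.01084961 -0.00066145] head [ 0.13697    -0.00242565] yaw -0.011934247833502526
stop inner top [[ 0.1367 -0.0393]
 [ 0.138   0.0512]]
inlay edges [[-0.0605 -0.0434]
 [ 0.1297 -0.0432]
 [-0.0582  0.0471]
 [ 0.131   0.0456]]
scene0 [[77, 78, 51], [131, 126, 118]]
sc9 [[77, 77, 50], [131, 127, 119]]
mug 0.999830424785614 0 0
jig 0.9997536540031433 0 0
tamp 0.41501715779304504 0 0
pitcher 0.9092174768447876 0 0
hand 0.9995622038841248 0 0
```

Run:
```python
from h import *
A=ld('side0')['frame'];C=ld('s9')['frame']
m=cv2.matchTemplate(C[180:240,270:320],A[194:218,281:298],cv2.TM_CCOEFF_NORMED);print('tamper side',cv2.minMaxLoc(m)[1],np.array(cv2.minMaxLoc(m)[3])+[270-281,180-194])
print(r.finish_job())
```

```text
tamper side 0.9990598559379578 [0 0]
the job is handed in; nothing more can be done
None
```

The stone lies flat in the inlay with its head against the steel stop, and the job is handed in at about 15 s of the 42 s allowed. I pushed it over at about 144 mm height, let it settle, then slid it by its foot end with the closed fingertips and moved clear. The pushing force I read rose to 9–10 N when the stone met the stop, and the tool stopped advancing.

- **At rest after toppling:** the stone lay about 37 mm short of the stop, turned about 0.06 rad, with both ends within about 11 mm of the centre line.
- **Final position (wrist camera):** the head end reads x = 137 mm and the stop's inner face reads 137–138 mm in the same picture, so they meet within measurement error. The foot end is at x = -11 mm. Both ends are within 3 mm of the centre line, and the stone is turned about 0.012 rad.
- **Surroundings:** the mug, jigger and handset matched their starting pixels in the scene view, and the tamper did in the side view.
- **Weaker checks:** the tamper's match in the scene view failed (0.42), as the arm seemed to be covering it there. The milk pitcher matched less closely (0.91), still with no shift, and I did not look into why; the arm passed near it only at the start, at about 0.22 m height. The pink look-alike was never approached, so I did not check it separately.

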